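# Tell the full sample jar from the empty one by weight

## Task

The two closed jars with orange-yellow caps look the same, but one is full and the other is empty. Feel by lifting which one is heavy, then stand the full jar in the green half of the grey sorting tray and the empty jar in the red half, both upright on the tray's floor; do not drop them.

Things in the scene. Friction and masses are not known exactly. Their poses are not given: they have to be found in the camera images.
- jar_1_mid (a point): one of two outwardly identical closed sample jars: white round body 52 mm in diameter and 54 mm high with an orange-yellow screw cap 48 mm in diameter, 66 mm high in all, standing upright on the table. One of the two is full (380 to 460 g), the other is empty (70 to 130 g); it is drawn anew each time which place holds the full one, and only the weight tells. This point is on the jar's axis, half-way up (33 mm above its underside); z is the jar's axis, upward.
- jar_2_mid (a point): one of two outwardly identical closed sample jars: white round body 52 mm in diameter and 54 mm high with an orange-yellow screw cap 48 mm in diameter, 66 mm high in all, standing upright on the table. One of the two is full (380 to 460 g), the other is empty (70 to 130 g); it is drawn anew each time which place holds the full one, and only the weight tells. This point is on the jar's axis, half-way up (33 mm above its underside); z is the jar's axis, upward.
- jar_1: the jar of point jar_1_mid; the origin is the centre of its underside
- jar_2: the jar of point jar_2_mid; the origin is the centre of its underside
- tray: grey open sorting tray, fixed to the table, 140 mm along its x by 276 mm along its y (a steel grip bar adds 12 mm at each end), walls 16 mm high and 4 mm thick, floor 5 mm thick; a middle wall parts it into two halves of about 132 x 132 mm inside. Origin: centre of its underside; z up.
- green_half (a point): centre of the floor (top of the floor, 5 mm above the table) of the half with the green mat; x and y run along the tray's sides
- red_half (a point): centre of the floor (top of the floor, 5 mm above the table) of the half with the red mat; x and y run along the tray's sides
Things that resemble listed ones, but are neither listed nor needed, are in the scene too. What is shaped like the jar_2 but purple is not meant. Leave any turquoise look-alike of the jar_1 alone.

How it is judged:
By the outcome, as a careful person would: the job done as asked, in the order asked, and still so for the second after the job is handed in, with the robot touching nothing.
It also fails if it takes over 56 s, if anything falls off the work surface, if the arm or the gripper's body presses on something with over 40 N, if the wrist force passes 120 N, or if a joint passes its speed limit or range.

## Robot

A 7-joint arm with a two-finger parallel gripper is mounted at the origin on a cart in front of the work surface, level with it; the furniture and walls round the work are solid. World frame = base frame: x ahead of the robot, y to its left, z up, the work surface at z = 0. Lengths are in m, angles in degrees, forces in N, time in s.
With the tool pointing down it reaches from about 0.425 to 0.875 m from the base axis. Payload 4.7 kg.
Tool frame: the origin (TCP) lies midway between the tips of the shut fingers; the grasp point (between the pads) lies 19 mm behind it; z points along the fingers, x is the direction in which the jaws open and shut, and the axes are right-handed (so a half turn about z gives the same grasp; the last joint's range is limited). The gripper opens to 87 mm and grips with 3 to 60 N. Pads are 19 mm wide; open, the fingers measure 117 mm over their backs; the gripper's body (75 mm by 190 mm) begins 51 mm behind the grasp point.
Start: joints at [66.412, 18.392, -4.016, 83.108, 1.295, 78.541, -3.26], TCP at [0.268, -0.592, 0.223] pointing down, gripper open.
Joint ranges: [-163.93, 163.93], [-17.29, 119.83], [-79.2, 71.16], [3.27, 140.29], [-89.18, 269.18], [5.43, 117.66], [-154.24, 154.24]. Speed limits (degrees/s): [147.25, 147.25, 180, 180, 180, 180, 180].

## Interface

Orientations are given as [roll, pitch, yaw] about the fixed x, y, z axes, in that order (R = Rz(yaw) Ry(pitch) Rx(roll)).
In Python, from cell import telemetry, optics, env gives the robot as it stands.
- The arm moves only by the tool arm_command, never from a script. Its arguments are lists of equal length, an entry for each row: "translation": the shift along the tool's x, y, z in cm, a list of three; "twist": the turn about the tool's z in degrees. In form: {"translation": [[x, y, z], ...], "twist": [twist, ...]}. A call has 1 to 10 rows; each row shifts and turns the pose as measured when the row begins, along the tool's axes as they then stand; what a row does not reach is not made up. A row lasts 1/8 s, in which the tool goes at most 62.5 mm and 10.7 degrees, less where a joint would pass 70% of its speed; a pose out of reach is approached as far as the arm can. A call is refused whole if a number of a shift passes 6.25 or a number of a turn 10.7, either way. A call with a gripper value outside its range is refused whole. "grip" is the opening in per cent of the stroke, from 0 (shut) to 100 (fully open), set as the call begins (left out, the last holds). The fingers move at their own pace and stop on an object; "force" is the grip in N (left out, the last holds). Time passes only in rows, so rows that do not move let the fingers close. It gives the time, the measured TCP pose, the force and the opening at its end, in the units of the state.
- telemetry.get_obs(): the state, without advancing time (a new reading comes with each control period).
- optics.read_camera(name): name is "scene" or "top" or "wrist"; returns a dict with "img" (400x640x3 uint8, blue, green, red), "fx", "fy", "cx", "cy" (pixels), "extrinsics" (4x4, takes a point from camera to world coordinates); the wrist camera has in their place "hand_eye" (4x4, takes a point from camera to tool coordinates, whose origin is the TCP and whose axes are the tool frame's). Camera axes: x right, y up, looking along -z (the intrinsics and any distortion apply to the point x, -y, -z); pixel columns grow to the right and rows downward; lengths in m; the calibration is good to about 2 mm. The wrist camera is an equidistant fisheye: a pixel r from the principal point sees the ray r / f radians off the axis. A picture is of the moment at which its call begins: read the wrist's pose just before it. There is no depth.
- env.sign_off(): hands the job in, once; it reports no verdict.
The state is a dict: "time_s": time; "qpos": joint angles; "joint_velocities": joint speeds; "effort": joint torques, N m; "tool_pos": TCP position; "tool_rot": TCP orientation; "force": force on the tool from outside, world axes, zero at the start; "wrist_torque": the same for the moment, N m; "grip_width": finger opening in m.
Only numpy, scipy, OpenCV 4.12 (cv2) and the standard library are available. Lean on these libraries where they do the work, as an engineer would, in place of code of your own. Each camera call takes 0.05 s, during which the arm holds its last target. There are 200 camera calls.

## Working session

There is one attempt and no reset: what is moved stays moved. The work goes in short steps, Python scripts to look and compute and a tool call to move; the robot and the scene stay as the last step left them, time stands still between calls to the robot, and variables do not carry over. Pictures are saved under pics/ and viewed, about 8 in all and at most 12, crops included, and the job is handed in when it is done.

Besides the shell and the picture viewer there is one more tool, called as name([rows], argument=value, ...), one row to a line, values as JSON. arm_command: Moves the arm, as the interface text tells. Its arguments: {"type":"object","properties":{"translation":{"type":"array","items":{"type":"array","items":{"type":"number"}}},"twist":{"type":"array","items":{"type":"number"}},"grip":{"type":"number"},"force":{"type":"number"}},"required":["translation","twist"]}

```bash
mkdir -p pics; python3 - <<'E'
from cell import telemetry, optics
import cv2
o=telemetry.get_obs(); print(o)
for n in("top","scene"):
    c=optics.read_camera(n); cv2.imwrite(f"pics/{n}0.png",c["img"]); print(n,c["fx"],c["fy"],c["cx"],c["cy"],c["extrinsics"], [k for k in c])
E
```

```text
{'time_s': 0.0, 'qpos': array([66.41370242, 18.43728442, -4.01499743, 83.17565118,  1.29496615,
       78.54152802, -3.26026613]), 'joint_velocities': array([-0.03211511, -0.06992527,  0.14355509, -0.00329851,  0.08219597,
       -0.09831991, -0.12972015]), 'effort': array([ 1.40073048e-04, -4.91288352e+01, -4.03785277e-01, -3.12525558e+01,
       -6.38705771e-02,  4.37966001e-02,  1.70072376e-04]), 'tool_pos': array([ 0.26817234, -0.59148121,  0.22147501]), 'tool_rot': array([ 1.79993994e+02,  1.09222065e-01, -6.56047217e+01]), 'force': array([0.57420806, 0.15623267, 0.19411244]), 'wrist_torque': array([ 0.00045938, -0.02340077,  0.0362517 ]), 'grip_width': 0.08691741878678443}
top 484.03037195298515 484.03037195298515 321.51979250376087 204.47674569935543 [[-0.02033901  0.99649855 -0.08109849  0.34708544]
 [-0.99978745 -0.01999816  0.00501303 -0.0362284 ]
 [ 0.00337365  0.08118322  0.99669349  1.36170134]
 [ 0.          0.          0.          1.        ]] ['img', 'fx', 'fy', 'cx', 'cy', 'extrinsics']
scene 406.9795189574025 406.9795189574025 322.37847065987046 201.15105777186625 [[-0.81924335  0.37797232 -0.43125081 -0.03548613]
 [-0.57326836 -0.55853446  0.599502    0.63083761]
 [-0.01427328  0.73836047  0.67425521  0.80664116]
 [ 0.          0.          0.          1.        ]] ['img', 'fx', 'fy', 'cx', 'cy', 'extrinsics']
```

View pics/top0.png

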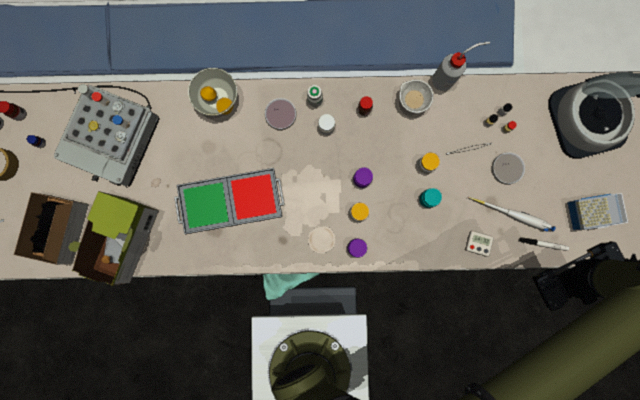

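View pics/scene0.png

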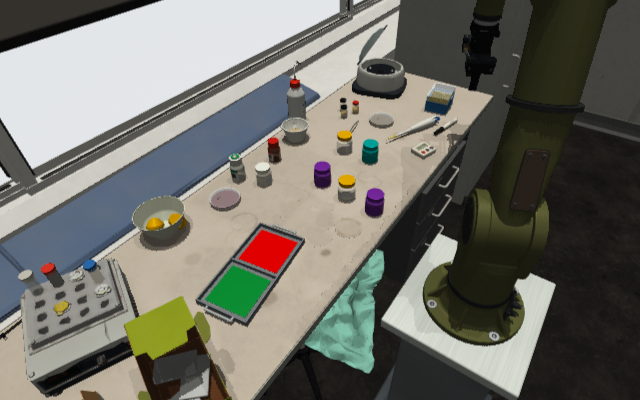

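Top view: orange-capped jars are at (430,161) and (360,212). The latter sits between two purple ones, and a turquoise jar at (430,198) is near the former. Green mat is centred near (206,204), red near (254,197). The scene view agrees.

```bash
cat > h.py <<'E'
import numpy as np, cv2
from cell import telemetry, optics
def ray(c,u,v,z):
    E=c["extrinsics"]; d=E[:3,:3]@np.array([(u-c["cx"])/c["fx"],-(v-c["cy"])/c["fy"],-1]); o=E[:3,3]
    return o+d*(z-o[2])/d[2]
R={"orange":((18,150,120),(30,255,255)),"purple":((130,120,40),(160,255,255)),"turq":((85,150,60),(97,255,255)),
 "green":((55,120,60),(75,255,255)),"red":((0,200,120),(4,255,255))}
def blobs(c,n,amin):
    m=cv2.inRange(cv2.cvtColor(c["img"],cv2.COLOR_BGR2HSV),*R[n])
    return [k for k in cv2.findContours(m,cv2.RETR_EXTERNAL,cv2.CHAIN_APPROX_NONE)[0] if cv2.contourArea(k)>amin]
E
python3 - <<'E'
from h import *
for cam in("top","scene"):
    c=optics.read_camera(cam)
    for n,z in(("orange",.066),("purple",.06),("turq",.06),("green",.005),("red",.005)):
        for k in blobs(c,n,60 if n not in("green","red") else 800):
            (u,v),s,a=cv2.minAreaRect(k)
            M=cv2.moments(k); u2,v2=M["m10"]/M["m00"],M["m01"]/M["m00"]
            p=ray(c,u2,v2,z); b=cv2.boxPoints(((u,v),s,a)); 
            print(cam,n,np.round([u2,v2],1),cv2.contourArea(k),np.round(p,3), np.round([ray(c,*q,z)[:2] for q in b],3).tolist() if n in("green","red") and cam=="top" else "")
E
```

```text
top orange [359.5 211.1] 218.0 [ 0.433 -0.144  0.066] 
top orange [430.2 160.9] 208.5 [ 0.565 -0.339  0.066] 
top orange [223.2 104.1] 138.0 [0.733 0.22  0.066] 
top orange [207.2  93. ] 136.0 [0.764 0.264 0.066] 
top purple [356.9 247.5] 245.0 [ 0.335 -0.135  0.06 ] 
top purple [362.8 177.1] 250.5 [ 0.525 -0.156  0.06 ] 
top turq [431.1 197.3] 251.5 [ 0.467 -0.339  0.06 ] 
top green [205.4 204.9] 1468.0 [0.463 0.283 0.005] [[0.51, 0.348], [0.526, 0.237], [0.416, 0.219], [0.4, 0.329]]
top red [253.1 196.4] 1387.5 [0.484 0.149 0.005] [[0.53, 0.211], [0.545, 0.104], [0.439, 0.087], [0.423, 0.194]]
scene orange [ 60.8 306.3] 82.0 [0.709 0.556 0.066] 
scene orange [154.  223.6] 131.5 [0.747 0.285 0.066] 
scene orange [173.7 217.8] 72.0 [0.722 0.242 0.066] 
scene orange [346.5 179.6] 117.5 [ 0.433 -0.142  0.066] 
scene orange [344.4 134.3] 78.5 [ 0.565 -0.335  0.066] 
scene purple [374.1 201.9] 396.0 [ 0.324 -0.109  0.06 ] 
scene purple [321.8 174. ] 328.0 [ 0.511 -0.129  0.06 ] 
scene turq [370.2 146.1] 126.5 [ 0.465 -0.331  0.06 ] 
scene green [237.8 290.7] 1781.5 [0.463 0.287 0.005] 
scene red [268.  250.8] 1338.0 [0.485 0.153 0.005]
```

arm_command([
  [0,0,0],
  [0,0,0],
  [0,0,0],
  [-3.6,-4.2,0],
  [-3.6,-4.2,0],
  [-3.6,-4.2,0],
  [-3.6,-4.2,0],
  [-3.6,-4.2,0],
  [-3.6,-4.2,0],
  [-3.6,-4.2,0],
], twist=[8.1,8.1,8.1,0,0,0,0,0,0,0], grip=100, force=25)

```text
time_s: 1.45
tool_pos: [0.5683, -0.3429, 0.2183]
tool_rot: [179.7, 0.1, -91.6]
force: [0.6, -0.0, 0.2]
grip_width: 0.0868
```

```bash
cat >> h.py <<'E'
from scipy.spatial.transform import Rotation as Ro
def wrist(z,n="orange",amin=150,name=None):
    o=telemetry.get_obs(); c=optics.read_camera("wrist")
    if name: cv2.imwrite(name,c["img"])
    T=np.eye(4); T[:3,:3]=Ro.from_euler("xyz",o["tool_rot"],degrees=True).as_matrix(); T[:3,3]=o["tool_pos"]
    E=T@c["hand_eye"]; out=[]
    for k in blobs(c,n,amin):
        q=k[:,0,:].astype(float); x=(q[:,0]-c["cx"])/c["fx"]; y=(q[:,1]-c["cy"])/c["fy"]; t=np.hypot(x,y)
        s=np.sinc(t/np.pi); d=np.c_[x*s,-y*s,-np.cos(t)]@E[:3,:3].T
        p=E[:3,3]+d*((z-E[2,3])/d[:,2])[:,None]
        (cx,cy),r=cv2.minEnclosingCircle(p[:,:2].astype(np.float32)); out.append((q.mean(0).round(),round(cx,4),round(cy,4),round(r,4)))
    return o,out
E
python3 - <<'E'
from h import *
o,b=wrist(.066,name="pics/w1.png"); print(o["tool_pos"],o["tool_rot"],o["force"],*b,sep="\n")
print(wrist(.066,"turq")[1])
E
```

```text
[ 0.56828283 -0.34291811  0.21828052]
[ 1.79698813e+02  5.41608542e-02 -9.15571960e+01]
[ 0.60142614 -0.0202605   0.23263615]
(array([317., 167.]), 0.5827, -0.3402, 0.0157)
[(array([329., 257.]), 0.4878, -0.3424, 0.0302)]
```

View pics/w1.png

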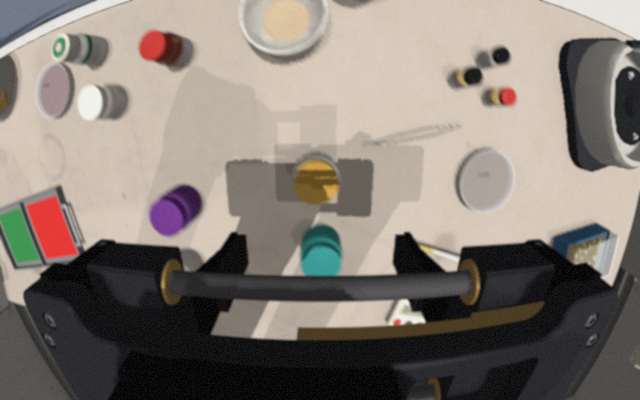

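The wrist view shows the jar at about (317,180), with the finger shadow splitting the cap. The turquoise jar is at (320,250). I'll widen the mask for shade.

```bash
sed -i 's/(18,150,120),(30/(14,150,40),(30/' h.py; python3 - <<'E'
from h import *
o,b=wrist(.066,amin=60); print(*b,sep="\n")
E
```

```text
(array([326., 190.]), 0.5659, -0.3416, 0.0239)
```

arm_command([
  [-0.3,0.3,3],
  [0,0,4.5],
  [0,0,4.5],
  [0,0,4],
  [0,0,0],
], twist=[-1.6,0,0,0,0])

```text
time_s: 2.22
tool_pos: [0.5621, -0.3424, 0.054]
tool_rot: [179.6, -0.1, -89.8]
force: [-0.2, 0.4, 0.6]
grip_width: 0.0871
```

```bash
python3 - <<'E'
from h import *
o,b=wrist(.066,amin=60,name="pics/w2.png"); print(o["tool_pos"],o["tool_rot"],o["force"],*b,sep="\n")
E
```

```text
[ 0.56212038 -0.34239779  0.0540391 ]
[ 1.79632182e+02 -5.21533408e-02 -8.98289342e+01]
[-0.2286681   0.36855361  0.62436956]
(array([316., 244.]), 0.5684, -0.3399, 0.0246)
```

arm_command([
  [-0.2,-0.4,1.0],
  [0,0,2.0],
  [0,0,0.3],
  [0,0,0],
], twist=[0,0,0,0])

```text
time_s: 2.78
tool_pos: [0.5711, -0.344, 0.0271]
tool_rot: [-179.7, -0.5, -89.9]
force: [0.5, 0.9, -0.3]
grip_width: 0.0869
```

arm_command([
  [0,0,0],
  [0,0,0],
  [0,0,0],
  [0,0,0],
  [0,0,0],
  [0,0,0],
], twist=[0,0,0,0,0,0], grip=0, force=25)

```text
time_s: 3.52
tool_pos: [0.5722, -0.343, 0.0284]
tool_rot: [-179.6, -0.4, -89.9]
force: [-0.8, 0.9, -0.7]
grip_width: 0.0505
```

arm_command([
  [0,0,-0.5],
  [0,0,-1.5],
  [0,0,-3],
  [0,0,-3],
  [0,0,-3],
  [0,0,0],
  [0,0,0],
  [0,0,0],
], twist=[0,0,0,0,0,0,0,0])

```text
time_s: 4.53
tool_pos: [0.5675, -0.3425, 0.1391]
tool_rot: [179.9, -0.3, -89.9]
force: [1.0, 0.2, -3.6]
grip_width: 0.0504
```

```bash
python3 - <<'E'
from h import *
for i in range(6):
    o=telemetry.get_obs(); c=optics.read_camera("wrist"); print(o["force"].round(2),o["effort"].round(2),o["tool_pos"].round(4),o["grip_width"])
cv2.imwrite("pics/w3.png",c["img"])
E
```

```text
[ 1.    0.18 -3.55] [ 3.000e-02 -5.508e+01 -2.350e+00 -3.240e+01  0.000e+00 -5.000e-02
  0.000e+00] [ 0.5675 -0.3425  0.1391] 0.050372704915612194
[ 0.17 -0.45 -3.93] [-8.000e-02 -5.566e+01 -2.480e+00 -3.293e+01 -1.000e-02 -1.300e-01
 -0.000e+00] [ 0.5672 -0.3424  0.1387] 0.051007158540327696
[-0.63 -0.24 -4.59] [-2.000e-02 -5.506e+01 -2.390e+00 -3.238e+01 -1.000e-02 -6.000e-02
 -0.000e+00] [ 0.5673 -0.3424  0.1388] 0.051029915334507486
[ 0.13 -0.07 -4.74] [ 1.000e-02 -5.473e+01 -2.350e+00 -3.213e+01 -0.000e+00 -3.000e-02
 -0.000e+00] [ 0.5674 -0.3424  0.139 ] 0.050902698316857765
[-0.21 -0.07 -4.63] [ 2.000e-02 -5.456e+01 -2.330e+00 -3.202e+01 -0.000e+00 -3.000e-02
 -0.000e+00] [ 0.5676 -0.3425  0.1393] 0.0508132861150804
[ 0.4   0.5  -4.07] [ 2.000e-02 -5.447e+01 -2.330e+00 -3.199e+01 -0.000e+00 -3.000e-02
 -0.000e+00] [ 0.5678 -0.3426  0.1396] 0.051035371325914194
```

View pics/w3.png

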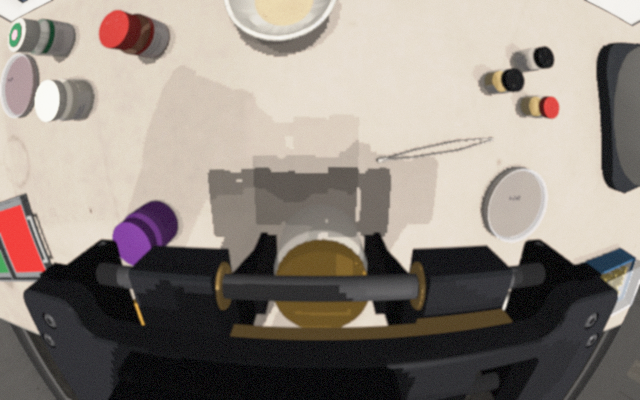

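Wrist force reads about −4.3 N, so this jar is about 430 g and is the full one. Next stop is the green half.

arm_command([
  [-2,0.3,-1],
  [-4.5,0.75,-1],
  [-4.5,0.75,0],
  [-4.5,0.75,0],
  [-4.5,0.75,0],
  [-4.5,0.75,0],
  [-4.5,0.75,0],
  [-4.5,0.75,0],
  [-4.5,0.75,0],
  [-4.5,0.75,0],
], twist=[0,0,0,0,0,0,0,0,0,0])

```text
time_s: 6.08
tool_pos: [0.4924, 0.1034, 0.1647]
tool_rot: [-179.4, -0.4, -89.8]
force: [0.6, -0.8, -5.1]
grip_width: 0.0509
```

arm_command([
  [-4.5,0.7,0],
  [-4.5,0.7,0],
  [-4.5,0.7,0],
  [-3.5,0.6,0],
  [0,0,0],
  [0,0,0],
], twist=[0,0,0,0,-5,-5])

```text
time_s: 6.82
tool_pos: [0.4542, 0.2906, 0.1687]
tool_rot: [-179.1, -0.5, -78.5]
force: [0.2, -1.3, -3.9]
grip_width: 0.0505
```

```bash
python3 - <<'E'
from h import *
o,b=wrist(.066,"green",amin=200,name="pics/w4.png"); print(o["tool_pos"],o["tool_rot"],o["force"],*b,sep="\n")
E
```

```text
[0.45424261 0.29056055 0.1687374 ]
[-179.05826013   -0.51407453  -78.46657106]
[ 0.17791637 -1.3476382  -3.93131673]
(array([331., 164.]), 0.4747, 0.2884, 0.0615)
```

View pics/w4.png

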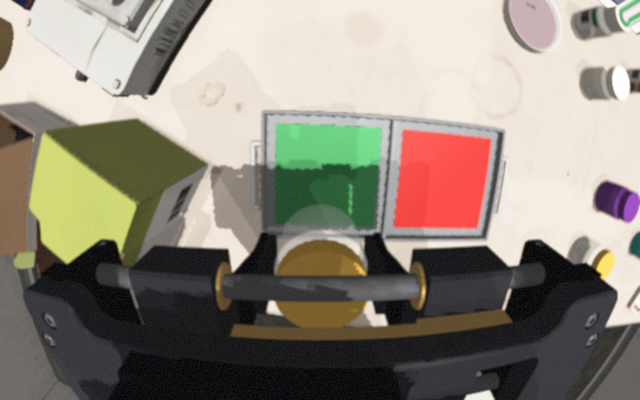

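Wrist view shows the full jar just in front of the green mat, centred at (330,175). The tall green box is to the left, so I'll set down slightly toward the middle wall.

arm_command([
  [2.4,-1.0,1],
  [0,0,3],
  [0,0,3],
  [0,0,2.5],
  [0,0,0],
  [0,0,0],
], twist=[0,0,0,0,0,0])

```text
time_s: 7.62
tool_pos: [0.4687, 0.2725, 0.0776]
tool_rot: [-178.6, -0.5, -78.4]
force: [0.3, 1.1, -3.5]
grip_width: 0.0506
```

arm_command([
  [0,0,1.5],
  [0,0,1.5],
  [0,0,0.5],
  [0,0,0],
], twist=[0,0,0,0])

```text
time_s: 8.12
tool_pos: [0.4709, 0.273, 0.0424]
tool_rot: [-178.4, -0.5, -78.5]
force: [0.7, 0.2, -5.3]
grip_width: 0.0509
```

arm_command([
  [0,0,0.5],
  [0,0,0.2],
  [0,0,0],
], twist=[0,0,0])

```text
time_s: 8.5
tool_pos: [0.4715, 0.2732, 0.0353]
tool_rot: [-178.4, -0.5, -78.5]
force: [0.3, 0.5, -4.6]
grip_width: 0.0511
```

arm_command([
  [0,0,0.2],
  [0,0,0.1],
  [0,0,0],
], twist=[0,0,0])

```text
time_s: 8.88
tool_pos: [0.4721, 0.2734, 0.0328]
tool_rot: [-178.3, -0.5, -78.5]
force: [-0.9, -0.8, -3.6]
grip_width: 0.0507
```

arm_command([
  [0,0,0.2],
  [0,0,0.1],
  [0,0,0],
], twist=[0,0,0])

```text
time_s: 9.25
tool_pos: [0.4726, 0.2737, 0.0326]
tool_rot: [-178.2, -0.6, -78.5]
force: [-1.4, 0.0, -3.3]
grip_width: 0.0509
```

arm_command([
  [0,0,0.3],
  [0,0,0.2],
  [0,0,0],
], twist=[0,0,0])

```text
time_s: 9.62
tool_pos: [0.4733, 0.2741, 0.0326]
tool_rot: [-178.2, -0.8, -78.5]
force: [-0.4, -0.1, -4.9]
grip_width: 0.0507
```

arm_command([
  [0,0,0.5],
  [0,0,0.5],
  [0,0,0],
], twist=[0,0,0])

```text
time_s: 10.0
tool_pos: [0.4763, 0.2749, 0.0307]
tool_rot: [-177.9, -1.0, -78.6]
force: [-0.6, -0.4, -4.5]
grip_width: 0.0509
```

```bash
python3 - <<'E'
from h import *
for i in range(4):
    o=telemetry.get_obs(); c=optics.read_camera("wrist"); print(o["force"].round(2),o["wrist_torque"].round(2),o["effort"].round(2),o["tool_pos"].round(4),o["tool_rot"].round(2))
c=optics.read_camera("scene"); cv2.imwrite("pics/s5.png",cv2.resize(c["img"][180:350,150:350],None,fx=3,fy=3))
E
```

```text
[-0.59 -0.4  -4.51] [0.06 0.06 0.02] [-2.000e-02 -4.156e+01 -6.220e+00 -2.795e+01  1.700e-01  6.000e-02
 -1.000e-02] [0.4763 0.2749 0.0307] [-177.93   -0.99  -78.58]
[ 0.08  0.52 -4.  ] [ 0.12 -0.02 -0.02] [ 1.300e-01 -4.037e+01 -5.860e+00 -2.689e+01  1.600e-01  3.000e-02
 -1.000e-02] [0.4764 0.275  0.0306] [-177.91   -0.97  -78.57]
[-0.4  -0.33  4.18] [-0.06  0.28 -0.06] [ -0.12 -37.16  -5.41 -24.59   0.2   -0.34  -0.  ] [0.4762 0.2749 0.0301] [-177.95   -0.96  -78.58]
[-0.61 -0.41  2.68] [0.01 0.13 0.02] [ 5.000e-02 -3.762e+01 -5.350e+00 -2.493e+01  2.300e-01 -3.800e-01
 -1.000e-02] [0.4762 0.2749 0.0301] [-177.96   -0.97  -78.58]
```

View pics/s5.png

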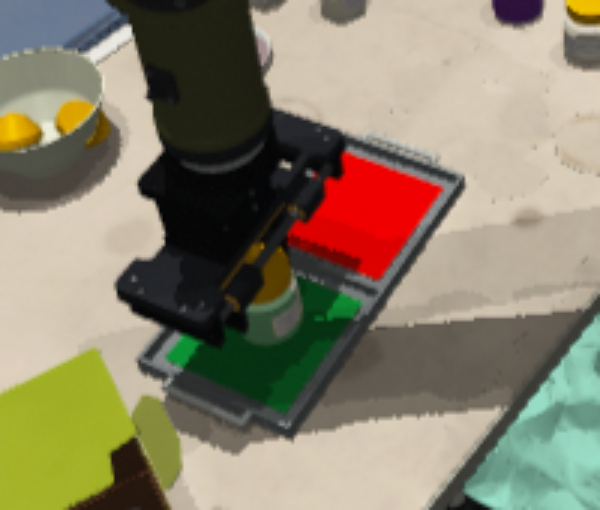

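Scene view: the jar stands in the green half, and the force flipped to +3 N, meaning floor contact. I'll release and rise.

arm_command([
  [0,0,0],
  [0,0,0],
  [0,0,0],
  [0,0,0],
], twist=[0,0,0,0], grip=100)

```text
time_s: 10.75
tool_pos: [0.476, 0.2746, 0.029]
tool_rot: [-178.0, -0.9, -78.6]
force: [-0.8, -0.2, -0.6]
grip_width: 0.0823
```

arm_command([
  [0,0,-1.5],
  [0,0,-3],
  [0,0,-4],
  [0,0,-4],
  [0,0,-3],
  [0,0,0],
], twist=[0,0,0,0,5,5])

```text
time_s: 11.5
tool_pos: [0.47, 0.2774, 0.1943]
tool_rot: [-177.7, -0.5, -88.8]
force: [-0.7, 0.0, 0.7]
grip_width: 0.0872
```

arm_command([
  [3,0.2,0],
  [4.5,0.3,0],
  [4.5,0.3,0],
  [4.5,0.3,0],
  [4.5,0.3,0],
  [4.5,0.3,0],
  [4.5,0.3,0],
  [4.5,0.3,0],
  [4.5,0.3,0],
  [2.5,0.2,0],
], twist=[0,0,0,0,0,0,0,0,0,0])

```text
time_s: 12.75
tool_pos: [0.4539, -0.1443, 0.2091]
tool_rot: [-176.5, -0.4, -88.1]
force: [0.9, -0.3, -0.6]
grip_width: 0.0867
```

```bash
python3 - <<'E'
from h import *
o,b=wrist(.066,amin=60); print(o["tool_pos"],o["tool_rot"],o["force"],*b,sep="\n")
print(wrist(.066,"purple")[1])
E
```

```text
[ 0.45391337 -0.14426656  0.20908558]
[-176.52057752   -0.38960283  -88.09156899]
[ 0.92010002 -0.26779483 -0.60667193]
(array([320., 212.]), 0.4342, -0.1466, 0.0235)
(array([ 33., 176.]), 0.4671, 0.2668, 0.0285)
[(array([307., 267.]), 0.3655, -0.1366, 0.0211), (array([331., 121.]), 0.528, -0.1572, 0.0233)]
```

arm_command([
  [0.2,3.0,0],
  [0,0,3],
  [0,0,3.5],
  [0,0,3.5],
  [0,0,2],
  [0,0,0],
], twist=[8,0,0,0,0,0])

```text
time_s: 13.6
tool_pos: [0.4347, -0.1403, 0.0898]
tool_rot: [-176.0, 0.2, -95.9]
force: [0.1, 0.4, -0.4]
grip_width: 0.087
```

```bash
python3 - <<'E'
from h import *
o,b=wrist(.066,amin=60,name="pics/w6.png"); print(o["tool_pos"],o["tool_rot"],o["force"],*b,sep="\n")
E
```

```text
[ 0.43467662 -0.14034457  0.08977461]
[-176.00606991    0.18910837  -95.92968645]
[ 0.05832773  0.41376544 -0.40180764]
(array([327., 233.]), 0.4342, -0.1448, 0.0241)
```

View pics/w6.png

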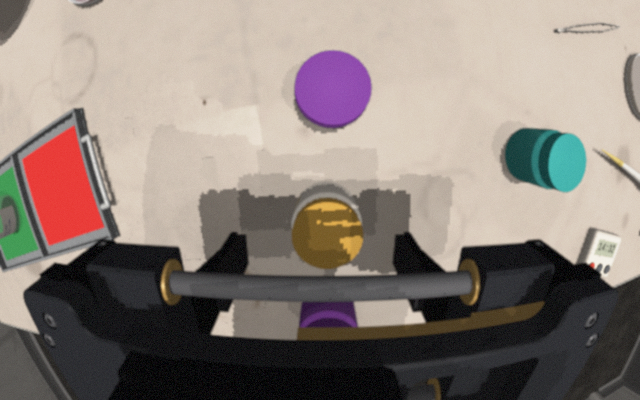

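Wrist view: jar cap at (327,233) is between the fingers, with purple jars before and behind it and clear of the fingers.

arm_command([
  [0.4,0.4,1.5],
  [0,0,2.5],
  [0,0,2],
  [0,0,0.5],
  [0,0,0],
], twist=[0,0,0,0,0])

```text
time_s: 14.28
tool_pos: [0.4386, -0.1455, 0.0271]
tool_rot: [-175.4, 0.0, -95.9]
force: [0.5, 0.3, -0.3]
grip_width: 0.0871
```

arm_command([
  [0,0.2,0],
  [0,0,0],
  [0,0,0],
  [0,0,0],
  [0,0,0],
  [0,0,0],
], twist=[0,0,0,0,0,0], grip=0, force=25)

```text
time_s: 15.02
tool_pos: [0.438, -0.146, 0.0293]
tool_rot: [-175.2, -0.0, -95.9]
force: [0.0, -0.2, 0.7]
grip_width: 0.0512
```

arm_command([
  [0,0,-0.5],
  [0,0,-2],
  [0,0,-3],
  [0,0,-3],
  [0,0,-3],
  [0,0,-1],
  [0,0,0],
  [0,0,0],
], twist=[0,0,0,0,0,0,0,0])

```text
time_s: 16.02
tool_pos: [0.425, -0.144, 0.1558]
tool_rot: [-175.5, 0.1, -95.9]
force: [0.6, -0.3, -1.8]
grip_width: 0.0512
```

```bash
python3 - <<'E'
from h import *
for i in range(5):
    o=telemetry.get_obs(); c=optics.read_camera("wrist"); print(o["force"].round(2),o["tool_pos"].round(4),o["tool_rot"].round(1),o["grip_width"])
E
```

```text
[ 0.61 -0.29 -1.84] [ 0.425  -0.144   0.1558] [-1.755e+02  1.000e-01 -9.590e+01] 0.05118648871133972
[ 0.9   0.88 -0.38] [ 0.425  -0.1439  0.1557] [-1.755e+02  1.000e-01 -9.590e+01] 0.05118579174636471
[-0.61 -0.27 -0.32] [ 0.425  -0.1439  0.1557] [-1.755e+02  1.000e-01 -9.590e+01] 0.05090979997724749
[ 0.86  0.63 -0.59] [ 0.4251 -0.144   0.1558] [-1.755e+02  1.000e-01 -9.590e+01] 0.051210601178815006
[ 0.31 -0.49 -1.34] [ 0.4252 -0.144   0.1559] [-1.755e+02  1.000e-01 -9.590e+01] 0.051403279825658246
```

About −0.9 N (~90 g): this is the empty jar, confirming the first. It goes to the red half.

arm_command([
  [0,0,0],
  [0,0,0],
  [-3.9,-1.5,0],
  [-3.9,-1.5,0],
  [-3.9,-1.5,0],
  [-3.9,-1.5,0],
  [-3.9,-1.5,0],
  [-3.9,-1.5,0],
  [-3.0,-1.2,0],
  [0,0,0],
], twist=[-8,-8,0,0,0,0,0,0,0,0])

```text
time_s: 17.52
tool_pos: [0.4778, 0.1428, 0.1554]
tool_rot: [-175.8, -1.0, -79.5]
force: [0.4, 0.1, -0.2]
grip_width: 0.0506
```

```bash
python3 - <<'E'
from h import *
o,b=wrist(.071,amin=60,name="pics/w7.png"); print(o["tool_pos"],o["tool_rot"],o["force"],*b,sep="\n")
E
```

```text
[0.47778733 0.14284182 0.15541471]
[-175.81794839   -1.02861025  -79.53456558]
[ 0.43661104  0.14374486 -0.19833915]
(array([320., 310.]), 0.3878, 0.1251, 0.0397)
(array([321., 259.]), 0.4193, 0.1303, 0.044)
(array([177., 193.]), 0.4703, 0.2701, 0.0252)
```

View pics/w7.png

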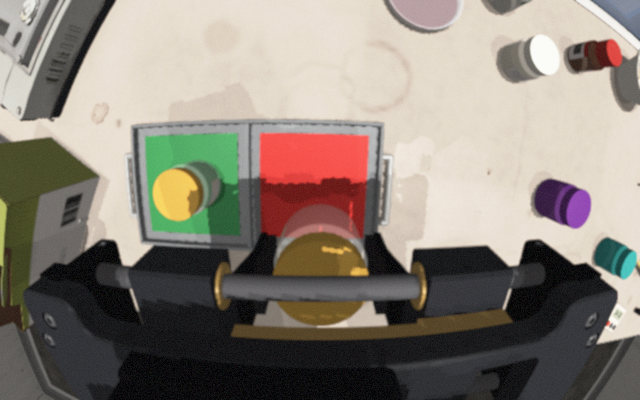

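Wrist view: the full jar stands upright in the green half at (180,193), and the empty one is held in front of the red mat. Lowering now.

arm_command([
  [0,0,1.5],
  [0,0,3],
  [0,0,3],
  [0,0,2],
  [0,0,0.5],
  [0,0,0],
], twist=[0,0,0,0,0,0])

```text
time_s: 18.32
tool_pos: [0.4836, 0.1308, 0.0478]
tool_rot: [-176.2, -1.3, -80.3]
force: [0.6, 0.1, -0.6]
grip_width: 0.0512
```

arm_command([
  [-1.0,0,0.3],
  [0,0,0.6],
  [0,0,0.4],
  [0,0,0],
], twist=[0,0,0,0])

```text
time_s: 18.82
tool_pos: [0.4842, 0.1414, 0.0357]
tool_rot: [-175.9, -1.3, -80.4]
force: [-0.2, 0.6, -1.1]
grip_width: 0.0511
```

arm_command([
  [0,0,0.3],
  [0,0,0.3],
  [0,0,0],
], twist=[0,0,0])

```text
time_s: 19.2
tool_pos: [0.4866, 0.1412, 0.0335]
tool_rot: [-175.8, -1.5, -80.4]
force: [0.4, 0.4, -1.5]
grip_width: 0.051
```

```bash
python3 - <<'E'
from h import *
for i in range(4):
    o=telemetry.get_obs(); c=optics.read_camera("wrist"); print(o["force"].round(2),o["tool_pos"].round(4),o["tool_rot"].round(1))
E
```

```text
[ 0.4   0.45 -1.45] [0.4866 0.1412 0.0335] [-175.8   -1.5  -80.4]
[-0.13  0.16 -1.32] [0.4867 0.1413 0.0334] [-175.8   -1.4  -80.4]
[-0.96 -0.25 -0.69] [0.4864 0.1412 0.0329] [-175.8   -1.4  -80.4]
[ 0.69 -0.21  3.4 ] [0.4862 0.1411 0.0328] [-175.8   -1.4  -80.4]
```

arm_command([
  [0,0,0.1],
  [0,0,0],
], twist=[0,0])

```text
time_s: 19.65
tool_pos: [0.4864, 0.1412, 0.0329]
tool_rot: [-175.8, -1.5, -80.4]
force: [0.2, 0.1, 0.1]
grip_width: 0.0512
```

arm_command([
  [0,0,0.3],
  [0,0,0.2],
  [0,0,0.1],
], twist=[0,0,0])

```text
time_s: 20.02
tool_pos: [0.487, 0.1412, 0.0324]
tool_rot: [-175.9, -1.7, -80.4]
force: [-4.2, 0.3, 6.9]
grip_width: 0.051
```

Contact is firm (7 N), so I'll release and rise.

arm_command([
  [0,0,0],
  [0,0,0],
  [0,0,0],
  [0,0,0],
  [0,0,0],
], twist=[0,0,0,0,0], grip=100)

```text
time_s: 20.65
tool_pos: [0.4866, 0.141, 0.0313]
tool_rot: [-176.0, -1.7, -80.5]
force: [-0.6, -0.5, -0.2]
grip_width: 0.0853
```

arm_command([
  [0,0,-1.5],
  [0,0,-3],
  [0,0,-4],
  [0,0,-4],
  [4,0,-3],
  [4,0,0],
  [4,0,0],
  [4,0,0],
  [4,0,0],
  [0,0,0],
], twist=[0,0,0,0,0,0,0,0,0,0])

```text
time_s: 21.9
tool_pos: [0.511, -0.0563, 0.2087]
tool_rot: [-175.2, -1.8, -80.1]
force: [-0.2, 1.0, 0.1]
grip_width: 0.0871
```

```bash
python3 - <<'E'
from h import *
print(telemetry.get_obs()["joint_velocities"].round(1))
for cam in("top","scene"):
    c=optics.read_camera(cam)
    for k in blobs(c,"orange",60):
        M=cv2.moments(k); print(cam,ray(c,M["m10"]/M["m00"],M["m01"]/M["m00"],.071).round(3))
cv2.imwrite("pics/s8.png",cv2.resize(c["img"][180:350,150:350],None,fx=3,fy=3))
E
```

```text
[-1.3 -1.3 -3.2  0.3 -2.5  0.6  0.2]
top [0.467 0.27  0.071]
top [0.48  0.139 0.071]
top [0.574 0.794 0.071]
top [0.731 0.219 0.071]
top [0.762 0.261 0.071]
scene [0.704 0.556 0.071]
scene [0.464 0.278 0.071]
scene [0.477 0.147 0.071]
scene [0.741 0.287 0.071]
scene [0.717 0.245 0.071]
```

View pics/s8.png

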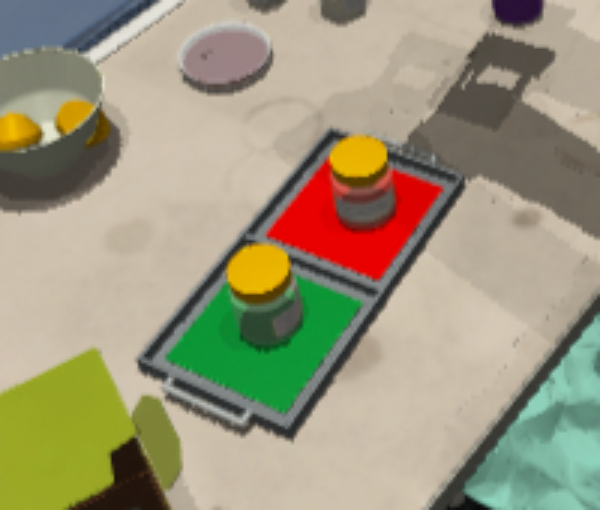

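Both jars stand upright inside their halves, clear of the walls, and the gripper is away from them.

```bash
python3 -c "
from cell import env
print(env.sign_off())"
```

```text
the job is handed in; nothing more can be done
None
```

The full jar is standing in the green half of the tray and the empty jar in the red half. The job was handed in at about 22 s of the 56 s limit.

- **Weighing:** the jar that stood at about (0.565, −0.340) pulled about 4.3 N when lifted, roughly 430 g, so it is the full one. The jar at about (0.434, −0.145) pulled about 0.9 N, roughly 90 g, so it is the empty one. That reading was noisy, from 0.3 to 1.8 N.
- **Placing:** I placed the full jar first. Both jars were lowered until the force showed they had touched the floor, then released.
- **Last checks:** the final scene picture shows both jars upright inside their halves and clear of the walls. The top camera puts the full jar at (0.467, 0.270) and the empty one at (0.480, 0.139). The scene camera's figures are about 8 mm off those in y. It sees more of the cap's side, and either figure is well inside the half.
- **Disagreement:** the tool's tilt drifted to about 4–5° over the job. It was nearly all about the jaw axis, and the jars still stood straight when released.

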